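# Pack power adapters in a transit case and close its pinned lid

### The arm

A 6-joint arm with a two-finger parallel gripper is mounted at the origin on a cart in front of the work surface, level with it; the furniture and walls round the work are solid. World frame = base frame: x ahead of the robot, y to its left, z up, the work surface at z = 0. Lengths are in mm, angles in rad, forces in N, time in s.
With the tool pointing down it reaches from about 275 to 750 mm from the base axis. Payload 10.2 kg.
Tool frame: the origin (TCP) lies at the very end of the fingers, on their centre line; the grasp point (between the pads) lies 19 mm behind it (hold_point_z is the distance from the TCP to the grasp point, in mm); z points along the fingers, y is the direction in which the jaws open and shut (so a half turn about z gives the same grasp; the last joint's range is limited). The gripper opens to 88 mm and grips with 3 to 60 N. Pads are 18 mm wide; open, the fingers measure 123 mm over their backs; the gripper's body (75 mm by 187 mm) begins 45 mm behind the grasp point.
Start: joints at [-1.545, 0.313, 1.498, -0, 1.331, -0.223], TCP at [129.263, -508.844, 238.72] pointing down, gripper open.
Joint ranges: [-2.94, 2.94], [-0.97, 2.17], [0.19, 2.56], [-1.23, 4.37], [0.02, 3.11], [-2.88, 2.88]. Speed limits (rad/s): [2.39, 2.39, 3.01, 3.14, 3.14, 3.14].

### API

Orientations are given as a rotation vector (axis times angle).
In Python, from plant import reach, line_to, set_joints, set_gripper, sleep, solve_ik, state, snapshot, camera_params, IKError, sign_off, boxes_of, landmark_of, hold_point_z gives the robot as it stands. Calls block until the motion is done:
- reach(position, orientation): joint-space move of the TCP to a pose.
- line_to(position, rotation=None, feed=150, threshold=None): straight line of the TCP; rotation=None keeps the orientation; feed is the mean speed in mm/s. With threshold (N) it stops when the force on the tool has changed by that much, and returns True; else False.
- set_joints(angles): joint-space move.
- set_gripper(opening, strength=None): finger opening in mm; strength is the grip in N (None keeps the last); returns when the fingers have stopped.
- sleep(seconds).
- solve_ik(position, orientation): joint angles nearest the present ones, or None.
- state(): the state.
- snapshot(name): name is "side" or "top" or "wrist"; returns the picture (384x512x3 uint8, red, green, blue); there is no depth.
- camera_params(name): a dict with "K" (3x3 intrinsics, pixels), "dist" ([k1, k2, p1, p2, k3] as OpenCV has them; the pictures are not rectified), "rvec" (rotation vector, rad) and "tvec" (3), from world to camera coordinates, as OpenCV has them; the wrist camera has in their place "mount" (4x4, takes a point from camera to tool coordinates, whose origin is the TCP and whose axes are the flange's). Camera axes: x right, y down, z forward; pixel columns grow to the right and rows downward; lengths in mm; the calibration is good to about 2 mm. A picture is of the moment at which its call begins: read the wrist's pose just before it. camera_params takes no time and is no camera call.
A pose or a line that the arm cannot do raises IKError and nothing moves.
- sign_off(): hands the job in, once; it reports no verdict.
Trained networks look in the newest picture that a camera, given by its name, has taken for a name from the list of things; names that differ only in an ending like _2 or _b are one class to them, and where a whole thing is asked for, a point or a joint stands for the part that bears it (a point fixed in the world has none). Each returns a list of dicts, best first, with "score" (0 to 1); they miss things now and then, are a little off and sometimes report something else, mostly with a low value. They report only what shows in the picture. A call takes as long as a camera call. They do not tell look-alikes from the thing itself.
- boxes_of(target, camera): "at" ([column, row] in pixels, amid what is visible of it).
- landmark_of(target, camera): "at" ([column, row] in pixels: a listed point, or the origin of a listed thing).
The state is a dict: "time": time; "joint_pos": joint angles; "qvel": joint speeds; "joint_torque": joint torques, N m; "tool_pos": TCP position; "ee_rot": TCP orientation; "ft_force": force on the tool from outside, world axes, zero at the start; "wrist_torque": the same for the moment, N m; "finger_gap": finger opening in mm.
Only numpy, scipy, OpenCV 4.12 (cv2) and the standard library are available. Lean on these libraries where they do the work, as an engineer would, in place of code of your own. Each camera call takes 0.05 s, during which the arm holds its last target. There are 200 camera calls.

### The job

Take the blue cutter out of the plywood transit case , then pick up every power adapter lying on the table and lay it flat in a bay of the case, one to a bay. Take the tape roll off the lid, lower the lid level over the case's two locating pins until it sits flush on the rim all round, and turn both latches square across the lid to lock it. Leave the cutter and the tape roll lying on the table clear of the case, and do not disturb the white gift boxes or the green coasters.

Things in the scene. Friction and masses are not known exactly. Their poses are not given: they have to be found in the camera images.
- case: Open plywood case fixed to the table, 344 (x, its long way) x 150 (y) x 56 mm high; inside 284 x 130 mm, inner floor 10 mm above the table. Origin at the centre of its underside, z up. Two ribs across it (6 mm wide, 10 mm high, at x = -42 and +42 mm) part it into three bays; an adapter lies in a bay with its long side along y. At x = 0, beside each long wall (y from 80 to 101 mm), a post rises to 73 mm and carries a latch.
- pin_near (a point): Tip of the steel locating pin at the case's -x end (x = -155 mm, y = 0 of the case): 12 mm thick, 22 mm high above the rim, tapering over its top 6 mm to 5 mm.
- pin_far (a point): Tip of the same pin at the +x end (x = +155 mm, y = 0).
- bay_1 (a point): Where the underside of an adapter goes in the first bay: on the inner floor, x = -86 mm in the case's frame.
- bay_2 (a point): The same in the middle bay, x = 0 in the case's frame.
- bay_3 (a point): The same in the third bay, x = +86 mm in the case's frame.
- lid: Plywood lid, 344 (x) x 150 (y) x 15 mm, about 0.45 kg. Origin at the centre of its underside, z up. Through holes of 14 mm at x = -155 and +155 mm, y = 0, for the pins; it fits either way round. A black bridge handle stands along x in its middle: bar 122 mm long, 20 wide, 16 high, its top 51 mm above the lid's underside, 20 mm open beneath. Seated, its underside is 56 mm above the table and the pins show 7 mm.
- adapter_1: Black power adapter, 56 (x) x 116 (y) x 34 mm, about 0.28 kg. Origin at the centre of its underside, z up. One to three adapters are there.
- adapter_2: Another such adapter; may be absent.
- adapter_3: Another such adapter; may be absent.
- cutter: Blue box cutter left in the case, lying across the two ribs; 22 (x) x 160 (y) x 14 mm. Origin at the centre of its underside, z up.
- tape_roll: Beige roll of packing tape lying flat on one end of the lid: 96 mm across, 45 mm high, ring wall 10 mm thick, hole 76 mm. Origin at the centre of its underside, z up.
- latch_left (a joint): Turn-button, a 4 mm steel bar on the +y post: pivots about a vertical axis at x = 0, y = +90.5 mm of the case, 73.5 mm above the table; orange knob 35 mm from the pivot. 0: along the case's +x, clear of the lid; negative: swung outward; it turns inward as the value grows; 1.57: square across the lid, 2.5 mm above it. -0.9 to 1.62; stays as left (0.04 N m).
- latch_right (a joint): The same on the case's -y side, pivot at x = 0, y = -90.5 mm: 0 points along the case's +x, negative outward, 1.57 square across the lid.
- knob_left (a point): Middle of the left latch's upright orange knob (12 to 14 mm thick, 24 mm high): 12 mm below its top, 12 mm above the bar.
- knob_right (a point): The same on the right latch's orange knob.
- gift_box_long: White gift box, a bystander, 86 x 165 x 50 mm, far left. Origin at the centre of its underside, z up.
- gift_box_short: White gift box, a bystander, 81 x 120 x 42 mm, behind the work at the left. Origin at the centre of its underside, z up.
- coasters: Low stack of green felt coasters, a bystander, 97 x 96 x 17 mm, near the front edge at the right. Origin at the centre of its underside, z up.
Not all that is in view belongs to the job. There is more than one size of the cutter; the job needs the smaller.

How it is judged (in metres and radians):
On the way, in this order (a step that is already met when the one before it is completed fails the run):
1. the cutter is out of the case and every adapter lies flat in a bay (z of adapter_1 in the frame of case between 0.005 and 0.0145 m and angle between each of adapter_1, adapter_2, adapter_3's own z axis and vertical below 0.06 rad and x of adapter_1 in the frame of case between -0.125 and 0.125 m and y of adapter_1 in the frame of case between -0.03 and 0.03 m and z of adapter_2 in the frame of case between 0.005 and 0.0145 m and x of adapter_2 in the frame of case between -0.125 and 0.125 m and y of adapter_2 in the frame of case between -0.03 and 0.03 m and z of adapter_3 in the frame of case between 0.005 and 0.0145 m and x of adapter_3 in the frame of case between -0.125 and 0.125 m and y of adapter_3 in the frame of case between -0.03 and 0.03 m and (x of cutter in the frame of case above 0.174 m or x of cutter in the frame of case below -0.174 m or y of cutter in the frame of case above 0.08 m or y of cutter in the frame of case below -0.08 m) and height (world z) of cutter between -0.01 and 0.012 m), for 0.2 s.
2. the lid sits flush on the case, over both pins (z of lid in the frame of case between 0.053 and 0.0585 m and horizontal distance between lid and case below 0.005 m and angle between lid's own z axis and vertical below 0.02 rad and angle between the x axis of lid and the x axis of case, either way round below 0.05 rad), for 0.2 s.
3. both latches are turned across the lid (value of joint each of latch_left, latch_right above 1.35 rad), for 0.2 s.
At the end, for the whole second after the job is handed in: Every adapter flat on the case floor (height within 4.5 mm, tilt under 0.06 rad), lid on the rim over both pins (height within 2.5 mm, tilt under 0.02 rad), latches at 1.35 rad or more, cutter and tape roll flat on the table outside the case, all at rest (all of step 1 and all of step 2 and all of step 3 and (x of tape_roll in the frame of case above 0.205 m or x of tape_roll in the frame of case below -0.205 m or y of tape_roll in the frame of case above 0.115 m or y of tape_roll in the frame of case below -0.115 m) and height (world z) of tape_roll between -0.01 and 0.012 m and linear speed of each of adapter_1, adapter_2, adapter_3, lid, tape_roll, cutter below 0.02 m/s); the robot touches nothing.
It fails at once if a gift box or the coaster stack beside the work was shifted by more than 4 cm (distance of any of gift_box_long, gift_box_short, coasters from where it was at the start of the episode above 0.04 m).
Of adapter_1, adapter_2, adapter_3 only 1 to 3 are there at a start; the rules pass over those that are not, and their reading is None.
At some moment in a run one of adapter_1, adapter_2, adapter_3, tape_roll may be knocked a few centimetres aside while the robot is not near it.
Once in a run the grip may slacken for a moment while it holds something.
It also fails if it takes over 210 s, if anything falls off the work surface, if the arm or the gripper's body presses on something with over 40 N, if the wrist force passes 120 N, or if a joint passes its speed limit or range.

## Working session

There is one attempt and no reset: what is moved stays moved. The work goes in short steps, each a Python script; the robot and the scene stay as the last script left them, time stands still between calls to the robot, and variables do not carry over. Pictures are saved under pics/ and viewed, about 12 in all and at most 16, crops included, and the job is handed in when it is done.

```bash
ls; mkdir -p pics
cat > h.py <<'E'
import numpy as np, cv2
from plant import *
from scipy.spatial.transform import Rotation as R
def save(im,n): cv2.imwrite(f'pics/{n}.png',im[...,::-1])
def pose(cam):
    p=camera_params(cam); K=np.array(p['K'],float); d=np.array(p['dist'],float)
    if 'mount' in p:
        s=state(); T=np.eye(4); T[:3,:3]=R.from_rotvec(s['ee_rot']).as_matrix(); T[:3,3]=s['tool_pos']
        C=T@np.array(p['mount'])
    else:
        Rm=R.from_rotvec(np.ravel(p['rvec'])).as_matrix(); C=np.eye(4); C[:3,:3]=Rm.T; C[:3,3]=-Rm.T@np.ravel(p['tvec'])
    return K,d,C
def ray(px,P,z):
    K,d,C=P; u=cv2.undistortPoints(np.array([[px]],float),K,d).ravel()
    v=C[:3,:3]@np.array([u[0],u[1],1]); return C[:3,3]+v*(z-C[2,3])/v[2]
def proj(pts,P):
    K,d,C=P; Rm=C[:3,:3].T
    return cv2.projectPoints(np.atleast_2d(np.array(pts,float)),cv2.Rodrigues(Rm)[0],-Rm@C[:3,3],K,d)[0].reshape(-1,2)
def down(yaw):  # tool down; jaw axis (tool y) at angle yaw from world x
    y=np.array([np.cos(yaw),np.sin(yaw),0]); z=np.array([0,0,-1.]); x=np.cross(y,z)
    return R.from_matrix(np.c_[x,y,z]).as_rotvec()
E
python3 - <<'E'
from h import *
for c in('top','side'):
    save(snapshot(c),c+'0'); P=pose(c); print(c,P[2][:3,3].round(),P[2][:3,2].round(2))
    for t,z in dict(case=0,pin_near=78,pin_far=78,bay_1=10,bay_2=10,bay_3=10,lid=0,adapter_1=0,cutter=20,tape_roll=15,knob_left=85,knob_right=85,gift_box_long=0,gift_box_short=0,coasters=0).items():
        for r in landmark_of(t,c)[:4]: print(t,np.round(r['at']),round(r['score'],2),ray(r['at'],P,z).round(0)[:2])
print(state()['time'],hold_point_z, camera_params('wrist'))
E
```

```text
pics
top [ 327.   86. 1454.] [ 0.13  0.03 -0.99]
case [303. 180.] 0.9 [582. -44.]
case [269. 168.] 0.56 [628.  86.]
pin_near [297. 222.] 0.79 [418. -20.]
pin_near [299. 201.] 0.61 [492. -24.]
pin_far [304. 136.] 0.85 [733. -41.]
bay_1 [301. 158.] 0.85 [666. -36.]
bay_1 [300. 182.] 0.76 [576. -33.]
bay_1 [300. 205.] 0.63 [486. -35.]
bay_2 [301. 158.] 0.85 [666. -36.]
bay_2 [300. 182.] 0.76 [576. -33.]
bay_2 [300. 205.] 0.63 [486. -35.]
bay_3 [301. 158.] 0.85 [666. -36.]
bay_3 [300. 182.] 0.76 [576. -33.]
bay_3 [300. 205.] 0.63 [486. -35.]
lid [205. 216.] 0.84 [434. 325.]
lid [200. 183.] 0.52 [563. 350.]
adapter_1 [370. 220.] 0.6 [ 439. -298.]
adapter_1 [298. 176.] 0.5 [597. -24.]
cutter [363. 175.] 0.89 [ 605. -268.]
cutter [301. 175.] 0.75 [598. -35.]
tape_roll [202. 184.] 0.74 [555. 340.]
knob_left [270. 168.] 0.42 [609.  84.]
knob_right [334. 174.] 0.46 [ 592. -148.]
gift_box_long [129. 226.] 0.64 [387. 613.]
gift_box_short [233. 129.] 0.57 [778. 230.]
coasters [354. 265.] 0.65 [ 269. -239.]
coasters [299. 202.] 0.55 [498. -30.]
side [   43. -1458.   897.] [ 0.25  0.86 -0.45]
case 
[... 983 characters left out ...]
776.  77.]
coasters [225. 262.] 0.72 [ 274. -217.]
coasters [305. 220.] 0.61 [658. -37.]
1.6 18.700000000000003 {'K': array([[270.92733686,   0.        , 261.52493262],
       [  0.        , 270.92733686, 185.18474243],
       [  0.        ,   0.        ,   1.        ]]), 'dist': array([0.00781451, 0.        , 0.        , 0.        , 0.        ]), 'mount': array([[-8.18790535e-04, -9.66337010e-01, -2.57278279e-01,
         6.54821625e+01],
       [ 9.99999572e-01, -9.01908597e-04,  2.05059952e-04,
         2.04266128e-01],
       [-4.30198513e-04, -2.57278002e-01,  9.66337335e-01,
        -1.46328983e+02],
       [ 0.00000000e+00,  0.00000000e+00,  0.00000000e+00,
         1.00000000e+00]])}
```

Run:
```python
import cv2
im=cv2.imread('pics/top0.png')[110:290,90:400]; cv2.imwrite('pics/top0c.png',cv2.resize(im,(800,465),interpolation=cv2.INTER_CUBIC))
im=cv2.imread('pics/side0.png')[160:290,190:350]; cv2.imwrite('pics/side0c.png',cv2.resize(im,(720,585),interpolation=cv2.INTER_CUBIC))
```

```text
(no output)
```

View pics/top0c.png

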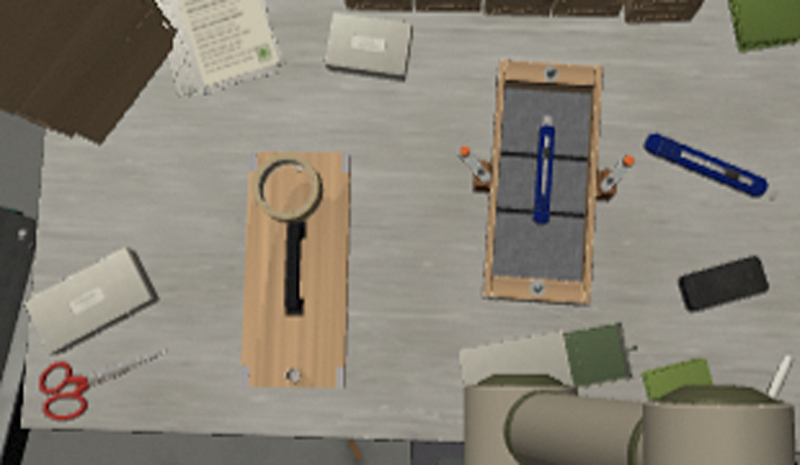

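View pics/side0c.png

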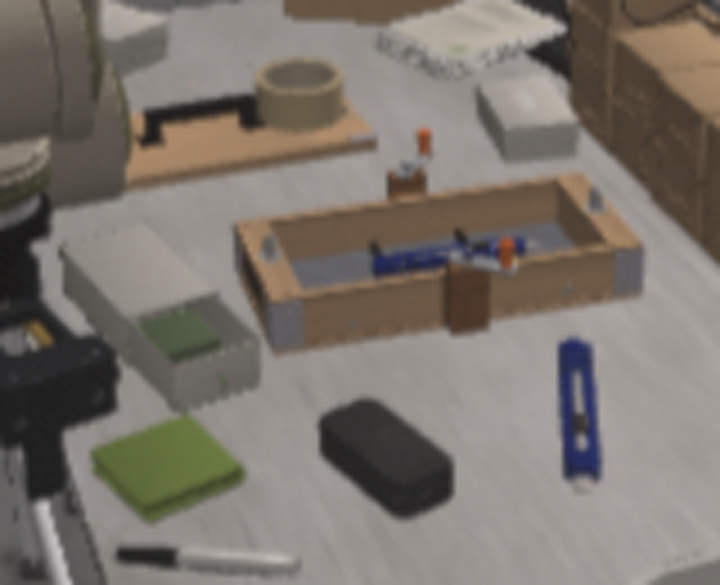

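Cutters: the small one in the case (crop px 543,170) and a longer one on the table (705,165). The one lying across the ribs, visibly the shorter, is the target. One adapter is visible so far (725,283). I'll look with the wrist camera, which also clears the arm from the top view.

Run:
```python
from h import *
def look(n,p,yaw,ts):
    reach(p,down(yaw)); P=pose('wrist'); save(snapshot('wrist'),n); print(n,state()['joint_pos'],state()['time'])
    for t,z in ts.items():
        for r in landmark_of(t,'wrist')[:4]:
            if r['score']>.3: print(t,np.round(r['at']),round(r['score'],2),ray(r['at'],P,z).round(1)[:2])
print(R.from_rotvec(state()['ee_rot']).as_matrix().round(2).tolist())
look('w_case',[570,-60,330],0,dict(pin_near=78,pin_far=78,bay_1=10,case=0,cutter=20,adapter_1=0,knob_left=85.5,knob_right=85.5))
look('w_lid',[480,300,330],0,dict(lid=0,tape_roll=15,adapter_1=0))
save(snapshot('top'),'top1'); P=pose('top')
for r in landmark_of('adapter_1','top'): print(np.round(r['at']),round(r['score'],2),ray(r['at'],P,0).round(1)[:2])
save(snapshot('side'),'side1')
```

```text
[[0.97, 0.25, -0.0], [0.25, -0.97, -0.0], [-0.0, -0.0, -1.0]]
w_case [-3.10557013e-01  3.80651854e-01  1.17017634e+00 -1.11298145e-04
  1.59102737e+00 -3.09221380e-01] 3.9167
pin_near [158. 130.] 0.61 [420.3 -18.9]
pin_near [277. 213.] 0.43 [ 594.1 -147.1]
pin_far [370. 143.] 0.82 [728.4 -38.5]
bay_1 [264. 134.] 0.68 [574.1 -30.6]
bay_1 [214. 131.] 0.64 [490.  -24.9]
bay_1 [316. 139.] 0.64 [662.6 -37.8]
case [261. 136.] 0.7 [568.7 -33.3]
cutter [281. 265.] 0.74 [ 605.5 -273.8]
cutter [276. 134.] 0.56 [593.3 -29.3]
adapter_1 [194. 269.] 0.69 [ 435.2 -293.1]
knob_left [264. 137.] 0.46 [573.4 -28.4]
knob_right [281. 214.] 0.66 [ 599.3 -145.9]
w_lid [ 3.49753061e-01  3.63519977e-01  1.19400028e+00 -2.06414810e-04
  1.58414695e+00  3.51280640e-01] 5.75
lid [241. 136.] 0.78 [444.3 326.6]
adapter_1 [422. 190.] 0.67 [773.3 228.3]
[368. 222.] 0.6 [ 428.4 -290.9]
```

Run:
```python
import cv2,numpy as np
a=cv2.imread('pics/w_case.png');b=cv2.imread('pics/w_lid.png')
cv2.imwrite('pics/m1.png',np.hstack([a,b])[:, :][::1] if 0 else cv2.resize(np.vstack([a,b]),(800,1200))[:600]) 
cv2.imwrite('pics/m1.png',cv2.resize(a,(800,600))); cv2.imwrite('pics/m2.png',cv2.resize(b,(800,600)))
```

```text
(no output)
```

View pics/m1.png

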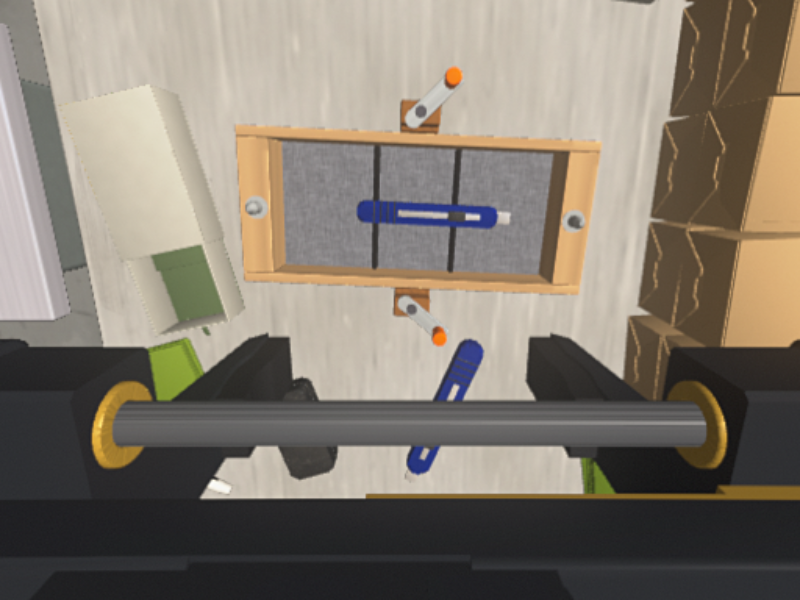

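View pics/m2.png

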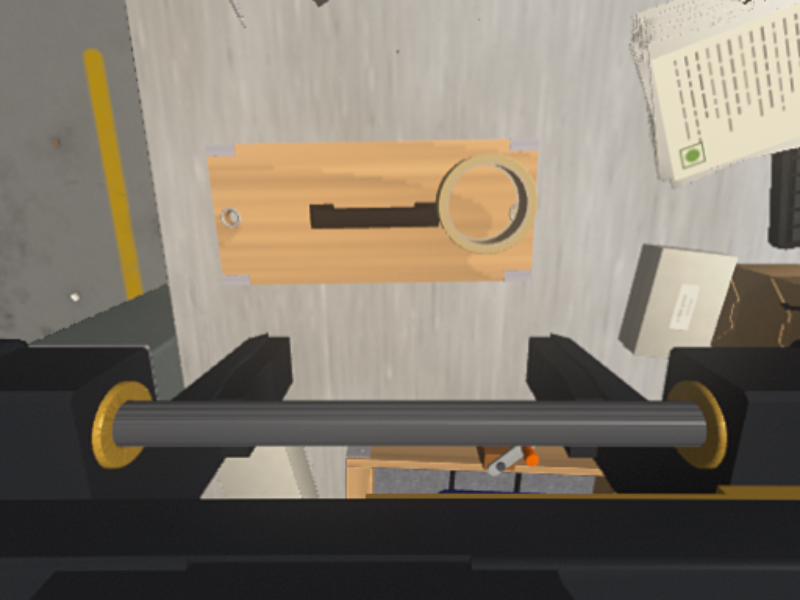

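View pics/top1.png

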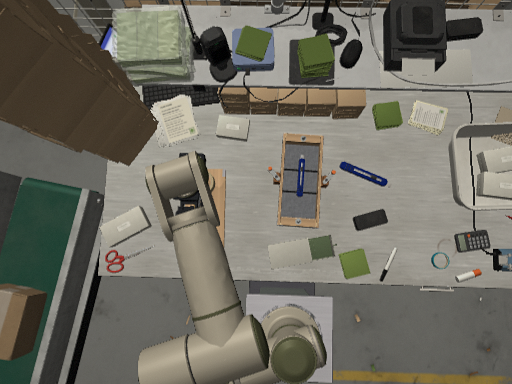

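Images viewed: 5. The wrist view shows the case with the small cutter across its ribs (m1 430,214) and the longer cutter outside (445,405). The lid is at the left with the tape on its far end (m2 487,203). There is only one adapter (m1 305,430); the open white box near the case holds green coasters. Next come closer looks to measure.

```bash
cat >> h.py <<'E'
def grab(n,ts={}):
    P=pose('wrist'); im=snapshot('wrist'); save(im,n); out={}
    for t,z in ts.items():
        out[t]=[(round(r['score'],2),ray(r['at'],P,z).round(1)[:2]) for r in landmark_of(t,'wrist')[:4] if r['score']>.3]; print(t,*out[t])
    return im,P,out
def rects(mask,P,z,amin=150):
    res=[]
    for c in cv2.findContours(mask.astype(np.uint8),cv2.RETR_EXTERNAL,cv2.CHAIN_APPROX_NONE)[0]:
        if cv2.contourArea(c)<amin: continue
        w=np.array([ray(p[0],P,z)[:2] for p in c],np.float32); (c0,s,a)=cv2.minAreaRect(w)
        b=cv2.boxPoints((c0,s,a)); e=max((b[1]-b[0],b[2]-b[1]),key=np.linalg.norm)
        res.append((np.round(c0,1),np.round(sorted(s),1),round(float(np.arctan(e[1]/e[0])),3)))  # centre,size,long axis angle
    return res
E
python3 - <<'E'
from h import *
reach([470,-330,200],down(0)); im,P,_=grab('w_ad',dict(adapter_1=0))
hsv=cv2.cvtColor(im,cv2.COLOR_RGB2HSV); m=(hsv[...,2]<80); m[215:]=0
print('ad',rects(m,P,34,400))
reach([575,-70,230],down(0)); im,P,_=grab('w_case2',dict(pin_near=78,pin_far=78,bay_1=10,cutter=20,knob_left=89.5,knob_right=89.5))
hsv=cv2.cvtColor(im,cv2.COLOR_RGB2HSV); h=hsv[...,0]; m=(h>105)&(h<130)&(hsv[...,1]>130)
m=cv2.morphologyEx(m.astype(np.uint8),cv2.MORPH_CLOSE,np.ones((7,7)))
print('blue',rects(m,P,34))
m=(h<14)&(hsv[...,1]>200)&(hsv[...,2]>150); print('orange',rects(m,P,101,20))
print(state()['time'])
a=cv2.imread('pics/w_ad.png')[:230];b=cv2.imread('pics/w_case2.png')[:230]
cv2.imwrite('pics/m3.png',cv2.resize(np.vstack([a,b]),(660,593)))
E
```

```text
adapter_1 (0.76, array([ 438.1, -294.9]))
ad [(array([ 436.9, -292.2]), array([ 55.2, 113.3]), -1.272), (array([ 599.9, -271.5]), array([ 30.6, 168.2]), 1.177), (array([ 217.3, -179. ]), array([29.1, 40. ]), 1.322)]
pin_near (0.79, array([419.8, -21.7]))
pin_far (0.86, array([732.9, -37.7]))
bay_1 (0.97, array([490.6, -24.7])) (0.75, array([574.2, -30. ])) (0.61, array([660.1, -34.3]))
cutter (0.86, array([ 609.4, -269.7])) (0.74, array([597.2, -29.5]))
knob_left (0.84, array([608.3,  80.1]))
knob_right (0.68, array([ 596.8, -144.9]))
blue [(array([ 602.6, -272.3]), array([28.8, 64.8]), 1.136), (array([ 635.6, -183.6]), array([29. , 29.1]), -0.001), (array([588.2, -32.3]), array([ 22.1, 143.2]), -0.05)]
orange []
9.8833
```

View pics/m3.png

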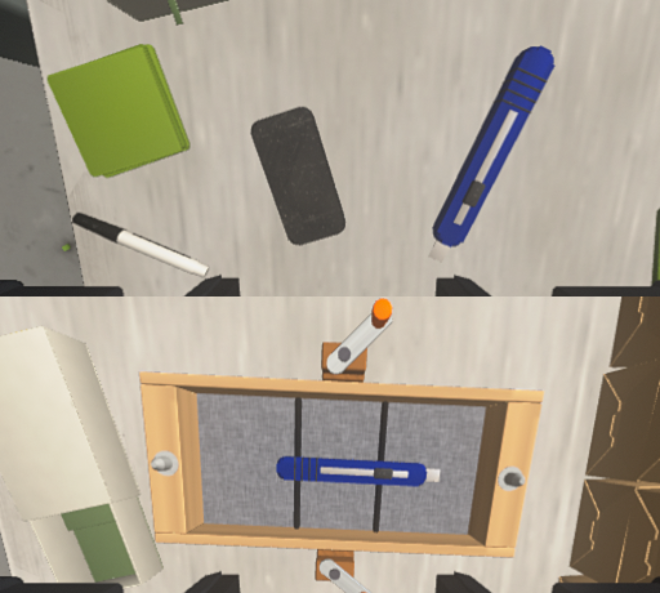

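Confirmed: the cutter in the case is 22 mm wide and the outside one is 29 mm, so the one in the case is the right one. I'll pick it first, then the adapter.

```bash
cat >> h.py <<'E'
CASE=np.array([575.3,-29.8]); CY=-0.056
def cw(x,y=0): return CASE+np.array([x*np.cos(CY)-y*np.sin(CY),x*np.sin(CY)+y*np.cos(CY)])
def st(m):
    s=state(); print(m,'t',round(s['time'],1),'p',s['tool_pos'].round(1) if hasattr(s['tool_pos'],'round') else s['tool_pos'],'gap',round(s['finger_gap'],1),'F',np.round(s['ft_force'],1))
E
python3 - <<'E'
from h import *
o=down(1.52)
set_gripper(50); reach([592,-31.5,110],o); line_to([592,-31.5,20],threshold=15,feed=100); st('down')
set_gripper(0,25); st('grip'); line_to([592,-31.5,150],feed=200); st('lift')
o=down(np.pi/2); reach([610,170,90],o); st('over'); print(line_to([610,170,2],feed=80,threshold=8)); st('low')
set_gripper(50); line_to([610,170,120],feed=250)
o=down(.299); set_gripper(80); reach([436.9,-292.2,120],o); im,P,_=grab('w_c3')
line_to([436.9,-292.2,4],feed=120,threshold=15); st('ad down'); set_gripper(0,40); st('ad grip')
line_to([436.9,-292.2,160],feed=200); st('lift')
E
```

```text
down t 12.9 p [592.4 -31.6  20.7] gap 49.8 F [-0.3  0.5 -0.1]
grip t 13.5 p [592.1 -31.5  20.2] gap 21.9 F [-0.4 -0.7  1. ]
lift t 14.3 p [591.4 -31.4 148.7] gap 21.5 F [ 0.4 -0.6 -1.1]
over t 15.1 p [610.3 168.8  90. ] gap 22.1 F [-1.   0.3  0.1]
True
low t 15.8 p [610.8 169.3  36.9] gap 21.7 F [-1.8 -3.   8.4]
ad down t 20.5 p [ 437.2 -292.5    4.6] gap 80.1 F [0.3 0.1 1.1]
ad grip t 21.0 p [ 437.  -292.3    4.2] gap 55.1 F [-1.9  0.4  3.1]
lift t 21.9 p [ 436.4 -291.7  158.7] gap 54.6 F [-0.6  0.3 -3. ]
```

Run:
```python
from h import *
line_to([436.9,-292.2,4.5],feed=120,threshold=12); st('back'); set_gripper(72)
line_to([436.9,-292.2,17],feed=60); set_gripper(0,45); st('regrip'); line_to([436.9,-292.2,180],feed=200); st('lift')
p=cw(-86); reach([*p,150],down(CY)); st('over')
line_to([*p,45],feed=120,threshold=12); st('a'); print(line_to([*p,24],feed=40,threshold=8)); st('low')
set_gripper(65); line_to([*p,110],feed=150); set_gripper(88)
reach([575,-70,230],down(0)); im,P,_=grab('w_c4',dict(adapter_1=10,pin_near=78,pin_far=78))
hsv=cv2.cvtColor(im,cv2.COLOR_RGB2HSV); m=(hsv[...,2]<70); m[215:]=0; print(rects(m,P,44,400))
reach([500,270,280],down(0)); im,P,_=grab('w_l2',dict(lid=0,tape_roll=15,cutter=0)); st('')
hsv=cv2.cvtColor(im,cv2.COLOR_RGB2HSV); m=(hsv[...,2]<60); m[215:]=0; print(rects(m,P,51,200))
a=cv2.imread('pics/w_c4.png')[:230];b=cv2.imread('pics/w_l2.png')[:340]
cv2.imwrite('pics/m4.png',cv2.resize(np.vstack([a,b]),(530,590)))
```

```text
back t 23.2 p [ 436.5 -291.8    4.3] gap 54.6 F [-0.9  0.5  5.8]
regrip t 24.4 p [ 436.8 -292.1   16.8] gap 54.4 F [-0.7 -0.9 -0.7]
lift t 25.4 p [ 436.5 -291.8  178.8] gap 54.4 F [ 0.7  0.8 -2.6]
over t 26.4 p [489.5 -25.7 149.8] gap 54.4 F [ 0.  -0.7 -2.7]
a t 27.5 p [489.8 -25.2  45.6] gap 54.6 F [-0.2  0.4 -2. ]
True
low t 27.9 p [489.4 -25.   26.5] gap 54.4 F [-1.  -0.4  4.1]
adapter_1 (0.86, array([493. , -28.6]))
pin_near (0.78, array([418.2, -24.6]))
pin_far (0.62, array([731.1, -35.7]))
[]
lid (0.71, array([445.3, 329. ]))
tape_roll
cutter (0.75, array([616.9, 171.6]))
 t 31.9 p [500.4 269.2 279.8] gap 87.9 F [0.1 0.3 0. ]
[]
```

View pics/m4.png

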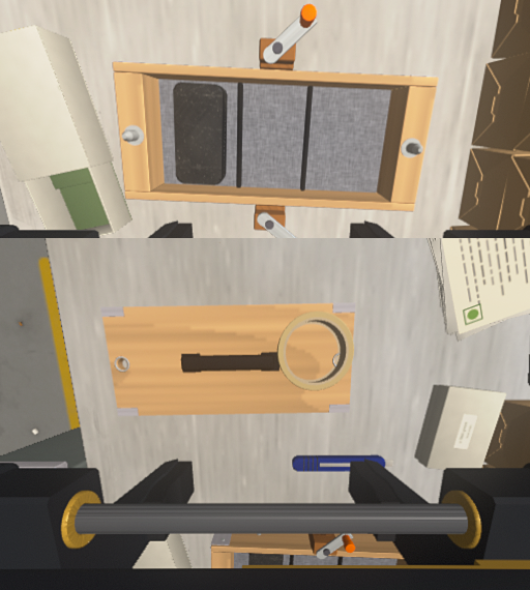

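Images viewed: 7. The adapter lies flat in bay 1 (m4 200,133), the cutter flat on the table (340,463), and the tape is still on the lid's far end (317,350). Next I'll measure the tape and lid from close above.

Run:
```python
from h import *
reach([555,295,230],down(0)); im,P,_=grab('w_t',dict(tape_roll=15,lid=0)); 
print('box',[(r['score'],ray(r['at'],P,45)) for r in boxes_of('tape_roll','wrist')])
g=cv2.medianBlur(cv2.cvtColor(im,cv2.COLOR_RGB2GRAY),3)
c=cv2.HoughCircles(g,cv2.HOUGH_GRADIENT,1,10,param1=120,param2=18,minRadius=28,maxRadius=60)
if c is not None:
  for q in c[0][:5]: print('circ',q,ray(q[:2],P,60)[:2].round(1),q[2]*(P[2][2,3]-60)/270)
hsv=cv2.cvtColor(im,cv2.COLOR_RGB2HSV); m=(hsv[...,2]<90); m[205:]=0; print('h',rects(m,P,51,200))
reach([445,275,230],down(0)); im,P,_=grab('w_h',dict(lid=0)); 
hsv=cv2.cvtColor(im,cv2.COLOR_RGB2HSV); m=(hsv[...,2]<90); m[205:]=0; print('h',rects(m,P,51,200)); st('')
a=cv2.imread('pics/w_t.png')[:230];b=cv2.imread('pics/w_h.png')[:230]
cv2.imwrite('pics/m5.png',cv2.resize(np.vstack([a,b]),None,fx=1.28,fy=1.28))
```

```text
tape_roll
lid (0.83, array([442.4, 324. ]))
box [(0.89, array([543.27548431, 309.71252259,  45.        ])), (0.32, array([501.3039045,  78.7988301,  45.       ]))]
circ [262.5 133.5  31.9] [555.6 337.3] 37.26919708426656
circ [419.5 276.5  43.6] [762.4 151.4] 50.938462552890954
circ [460.5  50.5  34.9] [764.9 423.2] 40.774139519225216
circ [431.5 278.5  33.8] [778.5 148.5] 39.48899210275623
circ [408.5 280.5  51.7] [748.8 145.3] 60.40180378470787
h [(array([835.1, 257.3]), array([23.8, 51.2]), -0.315), (array([446.9, 327.7]), array([ 22.7, 125.3]), 0.011), (array([838.4, 339.3]), array([13.8, 94.4]), -1.34)]
lid (0.65, array([443.3, 323.6]))
h [(array([206.5, 231.4]), array([23.1, 66.4]), 0.372), (array([443.5, 326.9]), array([ 22.1, 124.7]), 0.011), (array([582. , 355.3]), array([18.9, 64.1]), -0.932)]
 t 33.2 p [445.8 275.  230.5] gap 88.1 F [ 0.8 -0.4  1. ]
```

View pics/m5.png

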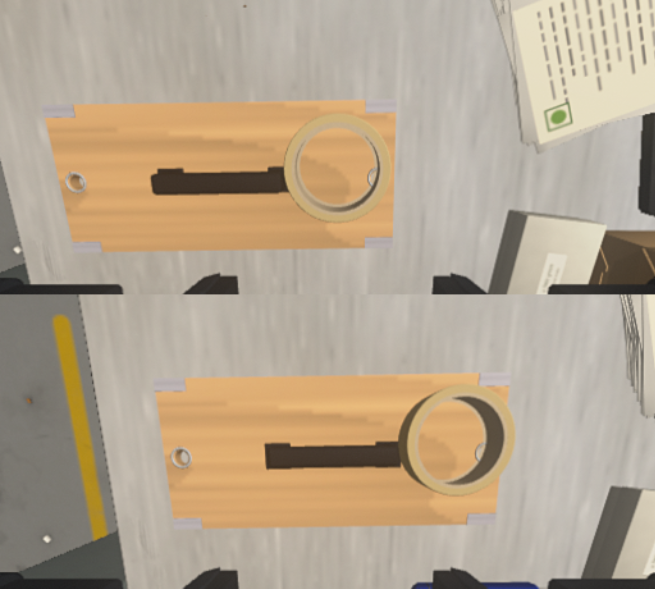

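Run:
```python
from h import *
o=down(np.pi/2); set_gripper(44); x,y=555.6,294.3
reach([x,y,120],o); line_to([x,y,27],feed=100,threshold=15); st('down'); set_gripper(0,40); st('grip')
line_to([x,y,140],feed=150); st('lift')
if state()['finger_gap']>6:
    reach([440,137,120],o); st('over'); line_to([440,137,25],feed=100,threshold=6); st('low'); print(line_to([440,137,8],feed=40,threshold=8)); st('low2')
    set_gripper(40); line_to([440,137,130],feed=200); set_gripper(88)
reach([500,200,300],down(0)); im,P,_=grab('w_t2',dict(tape_roll=0,cutter=0,lid=0))
hsv=cv2.cvtColor(im,cv2.COLOR_RGB2HSV); m=(hsv[...,2]<90); m[205:]=0; print('h',rects(m,P,51,200))
save(cv2.resize(im,None,fx=1.2,fy=1.2),'m6'); st('')
```

```text
down t 36.5 p [556.  294.4  27.7] gap 44.0 F [ 0.5 -0.2  0. ]
grip t 37.1 p [555.7 294.4  27.2] gap 10.3 F [1.  1.4 0.4]
lift t 38.0 p [555.1 294.1 138.8] gap 10.0 F [-0.6 -0.4 -2.8]
over t 38.8 p [440.9 137.4 120.2] gap 10.7 F [ 1.   0.7 -1.4]
low t 39.9 p [440.4 137.1  25.4] gap 10.7 F [-0.3  0.9 -1.5]
True
low2 t 40.2 p [440.3 137.   11.8] gap 10.5 F [ 0.4 -0.4  1.3]
tape_roll (0.68, array([666. , -45.2]))
cutter (0.93, array([612.6, 175.1])) (0.52, array([660.9, -40.3]))
lid (0.58, array([444.6, 328.2]))
h [(array([827.2, 151.6]), array([42.4, 50.7]), 0.001), (array([193.2, 172.9]), array([34.3, 92.9]), 0.235), (array([842.9, 215.5]), array([ 69.1, 101.4]), 1.472), (array([446.5, 323.2]), array([ 23.8, 125.9]), 0.001)]
 t 44.1 p [499.9 199.9 299.7] gap 87.9 F [-0.9  0.9 -0.1]
```

View pics/m6.png

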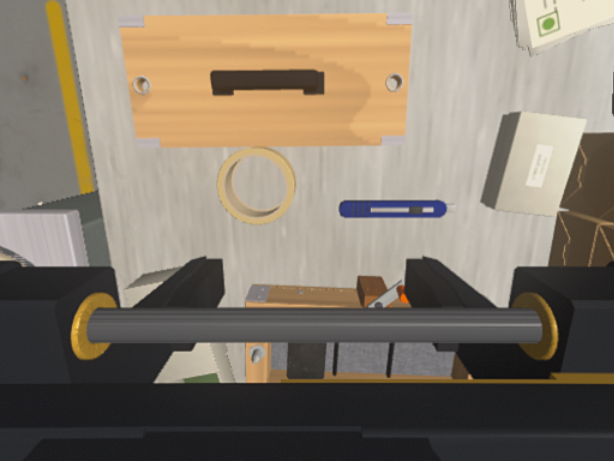

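Images viewed: 9. The tape (m6 257,186) and cutter (392,209) lie flat on the table, and both lid holes (141,85) and (393,83) are in view. The pin fit is tight, so I'll measure pins and holes close up. I'll take the near pin at two opposite wrist yaws to cancel camera bias.

Run:
```python
from h import *
import pickle
pn,pf=cw(-155),cw(155); L=np.array([444.5,327]); d=155*np.array([np.cos(.011),np.sin(.011)])
tiles=[];D=[]
for n,q,z,yaw,h in [('hn',L-d,15,-np.pi/2,110),('hf',L+d,15,-np.pi/2,110),('pf',pf,78,-np.pi/2,170),('pn',pn,78,-np.pi/2,170),('pn2',pn,78,np.pi/2,170)]:
    s=1 if yaw<0 else -1
    reach([q[0]-s*45,q[1],h],down(yaw)); sleep(.2); P=pose('wrist'); im=snapshot('wrist'); save(im,'z_'+n)
    u=proj([[*q,z]],P)[0].round().astype(int); c=im[u[1]-30:u[1]+30,u[0]-30:u[0]+30].copy()
    t=cv2.resize(c,(300,300),interpolation=cv2.INTER_CUBIC)
    for k in range(0,300,50): t[k,::4]=t[::4,k]=(0,255,255)
    tiles.append(t); D.append((n,u-30,P,z))
    lm=landmark_of('pin_near','wrist')[:2] if n[0]=='p' else []
    print(n,u,[(np.round(r['at'],1),round(r['score'],2),ray(r['at'],P,78)[:2].round(1)) for r in lm])
tiles.append(np.zeros_like(t)); pickle.dump(D,open('D.pkl','wb'))
save(cv2.resize(np.vstack([np.hstack(tiles[:3]),np.hstack(tiles[3:])]),(798,532)),'m7'); st('')
```

```text
hn [261 138] []
hf [262 136] []
pf [262 137] []
pn [261 138] [(array([263. , 134.6]), 0.6, array([423.6, -22.9]))]
pn2 [262 138] [(array([259.7, 138. ]), 0.88, array([420.4, -23.1]))]
 t 53.7 p [465.5 -21.1 170. ] gap 88.2 F [0.6 0.1 0.8]
```

View pics/m7.png

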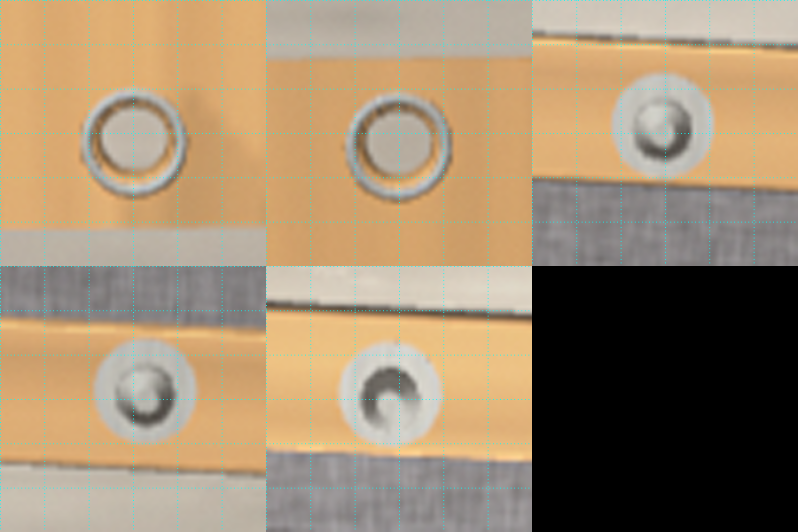

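Run:
```python
from h import *
import pickle
D=pickle.load(open('D.pkl','rb')); s=266/60
T=dict(hn=(134.5,143.5,15),hf=(132.5,147,15),pf=(131,125.5,56),pn=(145.5,125,56),pn2=(124,128,56))
W={}
for n,u,P,_ in D:
    a,b,z=T[n]; W[n]=ray(u+np.array([a,b])/s-.5,P,z)[:2]; print(n,W[n].round(2))
b=(W['pn']-W['pn2'])/2; print('bias',b)
for i,j in(('hn','hf'),('pn','pf')):
    A,B=W[i]-b,W[j]-b; print((A+B)/2,np.linalg.norm(B-A),np.arctan2(*(B-A)[::-1]))
```

```text
hn [287.5  325.55]
hf [597.59 329.02]
pf [730.65 -37.32]
pn [420.94 -23.38]
pn2 [420.81 -23.48]
bias [0.06779012 0.0498764 ]
[442.48033501 327.23403358] 310.1086355220847 0.011169095164279245
[575.7304862  -30.40099604] 310.0249554785624 -0.04498307179148892
```

Hole and pin spacings come out at 310.1 and 310.0 mm against 310, so both poses are good. Now I'll move the lid.

```bash
sed -i 's/^CASE=.*/CASE=np.array([575.73,-30.40]); CY=-0.0450/' h.py
python3 - <<'E'
from h import *
L=[442.5,327.2]; set_gripper(50); o=down(.0112-np.pi/2)
reach([*L,110],o); print(line_to([*L,24],feed=100,threshold=15)); sleep(.2); st('down'); set_gripper(0,60); st('grip')
line_to([*L,40],feed=40); st('lift0'); line_to([*L,190],feed=150); st('lift'); 
o2=down(CY-np.pi/2); reach([*CASE,190],o2); sleep(.3); st('over')
line_to([*CASE,112],feed=80); sleep(.4); st('pre'); print(R.from_rotvec(state()['ee_rot']).as_matrix().round(3).tolist())
im,P,_=grab('w_pre'); save(cv2.resize(im,None,fx=1.2,fy=1.2),'m8')
E
```

```text
False
down t 58.8 p [442.7 327.3  24.5] gap 50.3 F [-0.3  0.1  0.8]
grip t 59.4 p [442.5 327.2  24. ] gap 18.9 F [ 0.1  0.6 -0. ]
lift0 t 60.0 p [442.5 327.1  40.1] gap 18.9 F [-0.1 -0.1 -4.7]
lift t 61.1 p [442.1 327.  189.1] gap 19.1 F [-0.   0.7 -4.5]
over t 62.8 p [575.7 -29.8 190. ] gap 18.9 F [ 0.4 -0.6 -4.7]
pre t 64.4 p [575.8 -30.4 112.1] gap 19.2 F [-0.   0.7 -4.2]
[[0.999, -0.045, 0.0], [-0.045, -0.999, 0.0], [0.0, -0.0, -1.0]]
```

View pics/m8.png

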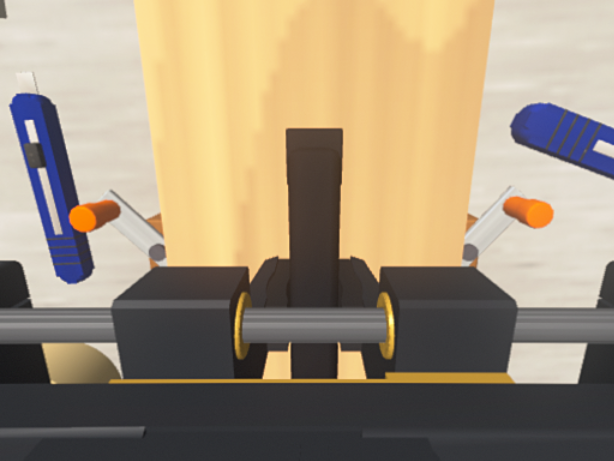

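Images viewed: 11. The lid is held level and both knobs (m8 92,217 and 528,212) are swung clear of it. Lowering.

Run:
```python
from h import *
print(line_to([*CASE,95],feed=40,threshold=10)); st('a')
print(line_to([*CASE,79],feed=25,threshold=12)); st('b')
```

```text
False
a t 65.0 p [575.8 -30.4  94.9] gap 19.1 F [-0.   0.1 -3.6]
True
b t 65.6 p [575.5 -30.4  80. ] gap 18.7 F [-0.4  1.   5.6]
```

Run:
```python
from h import *
set_gripper(45); sleep(.2); line_to([*CASE,200],feed=150); set_gripper(88); st('up')
reach([575,-80,260],down(0)); sleep(.2); im,P,_=grab('w_l3',dict(lid=56,knob_left=89.5,knob_right=89.5,pin_near=78,pin_far=78))
hsv=cv2.cvtColor(im,cv2.COLOR_RGB2HSV); m=(hsv[...,2]<90); m[205:]=0; print('h',rects(m,P,107,200))
reach([400,-330,260],down(0)); s=snapshot('side')
a=cv2.resize(im[:235],(700,321)); b=cv2.resize(s[170:250,215:355],(480,274),interpolation=cv2.INTER_CUBIC); b=cv2.copyMakeBorder(b,0,0,0,220,cv2.BORDER_CONSTANT)
save(np.vstack([a,b]),'m9'); st('')
```

```text
up t 68.1 p [575.7 -30.4 200. ] gap 88.2 F [ 0.5 -0.1 -0.5]
lid (0.78, array([579.3, -28.3]))
knob_left (0.76, array([608.8,  80.8]))
knob_right (0.94, array([ 597.1, -145.7]))
pin_near (0.96, array([418. , -23.6]))
pin_far (0.68, array([731.9, -37.4]))
h [(array([815.4, -76.9]), array([80. , 93.6]), 0.0), (array([575.8, -29.2]), array([ 22. , 122.3]), -0.043), (array([806.3,  25.8]), array([ 76. , 128.1]), -1.567)]
 t 71.3 p [ 400.8 -329.2  260. ] gap 88.1 F [-1.2  0.7  0.2]
```

View pics/m9.png

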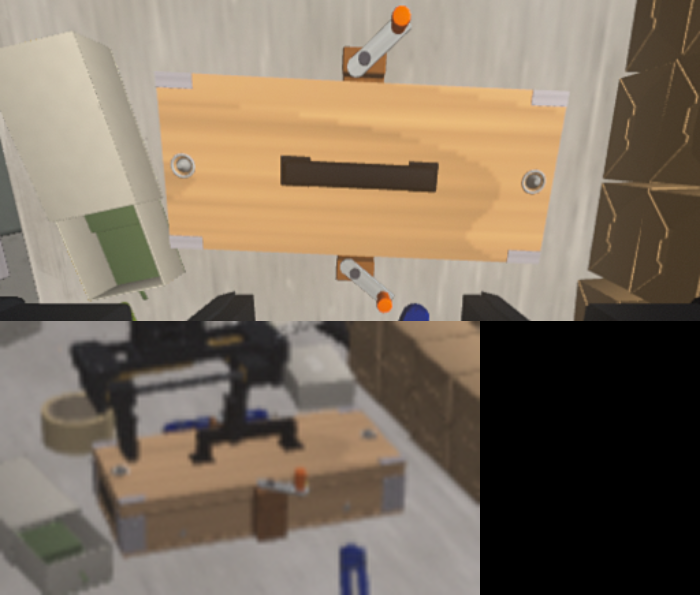

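Images viewed: 12. The lid sits flush with both pins showing (m9 182,165 and 533,181), and the rim seam in the side view is level. Handle pose is (575.8,-29.2) at yaw -0.043, matching the case. Now the latches.

```bash
cat > latch.py <<'E'
from h import *
def turn(side,th0,th1=1.62):
    s=1 if side=='left' else -1
    pv=cw(0,s*90.5)
    def tgt(th,z):
        phi=CY-s*th; return [*(pv+35*np.array([np.cos(phi),np.sin(phi)])),z],down(phi+s*np.pi/2)
    set_gripper(42); p,o=tgt(th0,140); reach(p,o)
    p,o=tgt(th0,85); hit=line_to(p,feed=80,threshold=8); st(f'{side} down {hit}')
    if hit: line_to(tgt(th0,140)[0]); return
    set_gripper(18,5); st('caged')
    for th in np.arange(th0,th1,.22)[1:].tolist()+[th1]:
        p,o=tgt(th,85)
        if line_to(p,o,feed=28,threshold=15): st(f'stop {th:.2f}'); break
    st('turned'); set_gripper(42); line_to([*p[:2],150],feed=120)
turn('left',-.66); turn('right',-.72)
set_gripper(88); reach([575,-80,260],down(0)); sleep(.2); im,P,_=grab('w_l4',dict(lid=56,knob_left=89.5,knob_right=89.5))
reach([350,-330,260],down(0)); b=snapshot('top')[110:290,90:400]
save(np.vstack([cv2.resize(im[:235],(600,275)),cv2.resize(b,(600,320))]),'m10'); st('')
for s in (1,-1): print('want',cw(0,s*55.5))
E
python3 latch.py
```

```text
left down False t 74.7 p [608.7  80.2  85.5] gap 41.9 F [-0.1 -0.4 -0.2]
caged t 75.2 p [608.4  80.4  85.1] gap 18.2 F [-0.3  2.8  0.8]
turned t 79.7 p [576.6  25.1  85. ] gap 18.1 F [-0.4 -0.   0.5]
right down False t 83.7 p [ 597.2 -145.2   85.5] gap 42.0 F [-0.3  0.  -0.1]
caged t 84.2 p [ 597.  -145.    85.2] gap 18.2 F [ 1.  -0.1  0. ]
turned t 88.8 p [571.6 -85.8  85. ] gap 18.0 F [ 0.6 -0.8 -0.4]
lid (0.95, array([574.9, -31.5]))
knob_left (0.89, array([578.7,  20.4]))
knob_right (0.77, array([574.2, -86.1]))
 t 93.1 p [ 350.7 -329.5  260. ] gap 87.9 F [ 0.4  1.5 -0.5]
want [578.22665718  25.04381573]
want [573.23334282 -85.84381573]
```

View pics/m10.png

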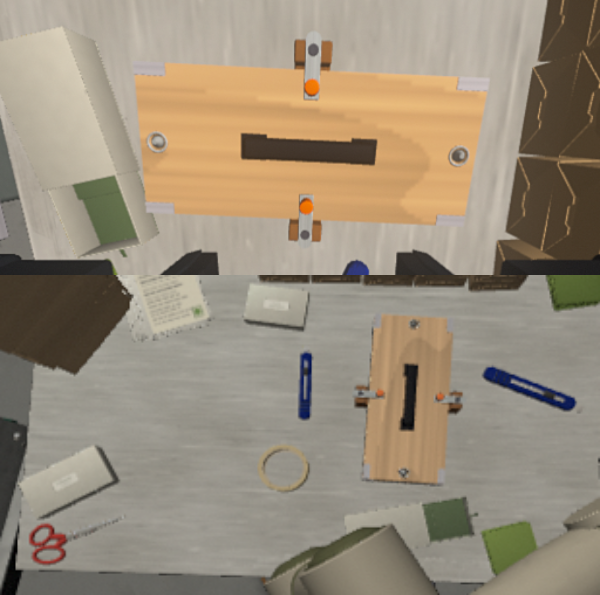

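Images viewed: 13. Both latches stand square across the lid (knobs m10 312,87 and 306,206, about 1.55 and 1.54 rad). The cutter, tape and bystanders lie as they should. A last detector check for stray adapters, then I hand it in.

Run:
```python
from h import *
for c in('top','side'):
    snapshot(c); P=pose(c)
    for t in('adapter_1','tape_roll','cutter','coasters','gift_box_short','gift_box_long'): print(c,t,[(round(r['score'],2),ray(r['at'],P,0)[:2].round()) for r in landmark_of(t,c)[:3]])
st(''); sign_off()
```

```text
top adapter_1 [(0.28, array([760., 228.]))]
top tape_roll [(0.75, array([417., 197.]))]
top cutter [(0.73, array([ 611., -288.])), (0.71, array([601.,  27.])), (0.6, array([625., 169.]))]
top coasters [(0.58, array([ 270., -235.]))]
top gift_box_short [(0.87, array([780., 229.]))]
top gift_box_long [(0.95, array([385., 617.]))]
side adapter_1 []
side tape_roll [(0.58, array([404., 178.])), (0.55, array([635.,  61.]))]
side cutter [(0.57, array([ 624., -275.])), (0.42, array([634., 198.]))]
side coasters [(0.58, array([ 271., -236.]))]
side gift_box_short [(0.71, array([769., 233.]))]
side gift_box_long [(0.79, array([375., 587.]))]
 t 93.8 p [ 350. -330.  260.] gap 88.0 F [ 0.1 -0.3  0.1]
the job is handed in; nothing more can be done
```

I finished the job and handed it in at about 94 s of robot time; `sign_off` gave no verdict.

**What I did**
- I took the smaller cutter (22 mm wide; the look-alike on the table is 29 mm) out of the case and laid it on the table at about (612, 175).
- I put the only adapter I found into bay 1. The first grip was too low to clear the rib, so I set it back down and gripped it higher.
- I moved the tape roll off the lid onto the table at about (440, 180).
- I lowered the lid over both pins and turned both latches across it.

**Last checks**
- **Lid:** contact came at the seated height (tool 80.0 mm). The handle measured within about 1 mm and 0.002 rad of the case, both pins showed through, and the side picture showed a level seam.
- **Latches:** their knobs put them at about 1.55 rad (left) and 1.54 rad (right). The left knob reading lay about 5 mm off in radius, which is detector scatter.
- **Adapter:** it looked flat in bay 1 in the picture after placing, and I could not check it again under the lid.
- **Bystanders:** the coasters and the short gift box read within about 1 cm of their starting positions. The long gift box read as at the start from the top camera.

**Checks that disagreed**
- **Cutter release:** the lowering stopped early on contact at a tool height of 37 mm, probably because the cutter hung tilted. It dropped a little when released, and later pictures show it flat.
- **Tape roll:** the detectors put it at about (417, 197) and (404, 178), 2–4 cm from where I set it. Either way it is well clear of the case.
- **Stray adapters:** the only other "adapter" report (score 0.28) falls on the short gift box.
- **Long gift box:** the side camera put it about 3 cm from the top camera's reading, and I had no side reading from the start to compare.

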